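Size a column tube on the ring gauge

ROBOT

A 6-joint arm with a two-finger parallel gripper is mounted at the origin on a cart in front of the work surface, level with it; the furniture and walls round the work are solid. World frame = base frame: x ahead of the robot, y to its left, z up, the work surface at z = 0. Lengths are in mm, angles in rad, forces in N, time in s.
With the tool pointing down it reaches from about 275 to 1000 mm from the base axis. Payload 8.4 kg.
Tool frame: the origin (TCP) lies at the very end of the fingers, on their centre line; the grasp point (between the pads) lies 19 mm behind it (r.pinch_z is the distance from the TCP to the grasp point, in mm); z points along the fingers, y is the line along which they close (so a half turn about z gives the same grasp; the last joint's range is limited). The gripper opens to 85 mm and grips with 20 to 120 N. Pads are 22 mm wide; open, the fingers measure 114 mm over their backs; the gripper's body (76 mm by 85 mm) begins 54 mm behind the grasp point. The pads swing forward as they close: fully open they stand 13 mm farther back than shut.
Start: joints at [-1.12, 0.353, 1.633, -0, 1.155, -0.002], TCP at [273.427, -562.019, 208.281] pointing down, gripper open.
Joint ranges: [-2.63, 2.63], [-0.92, 2.1], [0.06, 2.66], [-1.3, 4.44], [0, 2.69], [-3.02, 3.02]. Speed limits (rad/s): [2.22, 2.22, 2.79, 3.14, 3.14, 3.14].

INTERFACE

Orientations are given as [roll, pitch, yaw] about the fixed x, y, z axes, in that order (R = Rz(yaw) Ry(pitch) Rx(roll)).
In Python, from rig import r gives the robot as it stands.
- The arm moves only by the tool carry_out, never from a script. Its argument "series" is a list of rows, each a list of 7 numbers: the turn, a rotation vector about the tool's x, y, z as a fraction of full scale, then the shift along the tool's x, y, z as a fraction of full scale, then the gripper command: -1 is fully open, 1 is shut, values between are in proportion. A call has 1 to 8 rows; each row is the pose to reach, as a shift and turn from the pose commanded when the call began, along the tool's axes at that moment, turning the shorter way round; what a row does not reach only later rows make up. Full scale, the value 1, is 0.25 m for a shift and pi rad for a turn. A row lasts 1/8 s, in which the tool goes at most 62.5 mm and 10.7 degrees, less where a joint would pass 70% of its speed; a pose out of reach is approached as far as the arm can. A call with a number of a shift or a turn outside -1 to 1 is refused whole. A call with a gripper value outside its range is refused whole. The fingers move at their own pace and stop on an object; "force" is the grip in N (left out, the last holds). Time passes only in rows, so rows that repeat a pose let the fingers close. It gives the time, the measured TCP pose, the force, the opening and the grip force at its end, in the units of the state.
- r.sense(): the state, without advancing time (a new reading comes with each control period).
- r.grab_frame(name): name is "side" or "top" or "wrist"; returns the picture (420x560x3 uint8, red, green, blue); there is no depth.
- r.get_calibration(name): a dict with "K" (3x3 intrinsics, pixels), "distortion" ([k1, k2, p1, p2, k3] as OpenCV has them; the pictures are not rectified), "pose" (4x4, takes a point from camera to world coordinates). Camera axes: x right, y up, looking along -z (the intrinsics and any distortion apply to the point x, -y, -z); pixel columns grow to the right and rows downward; lengths in mm; the calibration is good to about 2 mm. A picture is of the moment at which its call begins: read the wrist's pose just before it. get_calibration takes no time and is no camera call; for the wrist camera it gives the pose at the moment of the call.
- r.sign_off(): hands the job in; it is judged then, once.
Trained networks look in the newest picture that a camera, given by its name, has taken for a name from the list of things; names that differ only in an ending like _2 or _b are one class to them, and where a whole thing is asked for, a point or a joint stands for the part that bears it (a point fixed in the world has none). Each returns a list of dicts, best first, with "score" (0 to 1); they miss things now and then, are a little off and sometimes report something else, mostly with a low value. They report only what shows in the picture. A call takes as long as a camera call.
- r.silhouettes(camera, label): "region" (420x560 bool, what is visible of it) and "position" ([row, column] in pixels, amid what is visible of it).
The state is a dict: "clock": time; "qpos": joint angles; "qvel": joint speeds; "joint_efforts": joint torques, N m; "eef_pos": TCP position; "tcp_rot": TCP orientation; "contact_force": force on the tool from outside, world axes, zero at the start; "wrist_torque": the same for the moment, N m; "opening": opening from 0.0 (shut) to 1.0 (fully open); "grasp_force": force on a finger pad.
Only numpy, scipy, OpenCV 4.12 (cv2) and the standard library are available. Lean on these libraries where they do the work, as an engineer would, in place of code of your own. Each camera call takes 0.05 s, during which the arm holds its last target. There are 200 camera calls.

TASK

Slide the thinner of the two steel column tubes off its drying peg and pass it, big ring first, through the rings of the sizing gauge until a ring stops it. Do not ram it. Leave it lying in the rings with its end against the ring that stopped it, and leave the thicker tube on its peg.

Things in the scene. Friction and masses are not known exactly. Their poses are not given: they have to be found in the camera images.
- thin_tube_mid (a point): Middle of the tube to be sized: loose plain steel tube, 145 mm long, 20 mm outside, 14 mm inside diameter, about 120 g. The point is on its axis half-way along; the tube lies along this x axis, both ends alike. It starts on either of the two pegs, hanging level with its axis about 2.5 mm below the peg's, its far end about 7 mm from the board.
- thick_tube_mid (a point): Middle of the other steel tube, on the rack's other peg: 145 mm long, 30 mm outside and 14 mm inside diameter, loose, to be left there. Its x axis is along the tube.
- drying_rack: White fixed drying rack. Origin at bench level below the middle of the front face of its board (190 mm wide along y, 93 mm high). Two level steel pegs, 9 mm diameter, fixed at the board, point along this -x, 70 mm above the bench, at y = -45 and +45 mm; free ends 105 mm from the board; the tubes reach out 152 mm. Base 12 mm high, 100 mm deep.
- peg_tip_left (a point): Centre of the free end of the peg at the rack's y = +45 mm; the peg points along this frame's -x.
- peg_tip_right (a point): Centre of the free end of the peg at the rack's y = -45 mm; the peg points along this frame's -x.
- gauge_mouth (a point): Centre of the front face of the first (largest) ring of the fixed sizing gauge, on the rings' level axis, 85 mm above the bench; x points into the row, z up. Five steel rings, 6 mm thick, 5 mm wall: front faces at x = 0, 28, 56, 84, 112 mm, bores 34, 29, 24, 17, 13 mm, so the fourth stops the 20 mm tube, its middle then at x = 11.5 mm. When released it sinks, leading end about 5 deg high.
- thin_tube: The same thin tube; origin at its middle, x along it.
- ring_gauge: The sizing gauge; origin on the bench below the middle of the first ring's thickness, x along the row of rings as at gauge_mouth, z up. Grey base 150 x 64 mm, 14 mm high; each ring stands on a stem 12 mm wide.

How it is judged (in metres and radians):
On the way, in this order (a step that is already met when the one before it is completed fails the run):
1. the thin tube has been slid off the free end of its peg (x of thin_tube_mid in the frame of drying_rack below -0.172 m), for 0.05 s.
2. the thin tube's leading end has passed through the first ring and reached the second (x of thin_tube_mid in the frame of gauge_mouth between -0.05 and 0.03 m and y of thin_tube_mid in the frame of gauge_mouth between -0.012 and 0.012 m and z of thin_tube_mid in the frame of gauge_mouth between -0.014 and 0.014 m and angle between the x axis of thin_tube_mid and the x axis of gauge_mouth, either way round below 0.2 rad), for 0.05 s.
At the end, for the whole second after the job is handed in: The thin tube lies still in the first three rings, in line to 0.15 rad, its middle within 9 mm sideways and 12 mm below to 4 mm above the rings' axis, its leading end within 5 mm of the fourth ring's front; the thick tube is within 20 mm of its start (x of thin_tube_mid in the frame of gauge_mouth between 0.0065 and 0.016 m and y of thin_tube_mid in the frame of gauge_mouth between -0.009 and 0.009 m and z of thin_tube_mid in the frame of gauge_mouth between -0.012 and 0.004 m and angle between the x axis of thin_tube_mid and the x axis of gauge_mouth, either way round below 0.15 rad and linear speed of thin_tube below 0.02 m/s and distance of thick_tube_mid from where it was at the start of the episode below 0.02 m); the robot touches nothing.
It fails at once if the thin tube is rammed against the gauge (over 40 N) (contact force between thin_tube and ring_gauge above 40 N).
It fails at once if the thick tube is pulled 30 mm or more from its place (distance of thick_tube_mid from where it was at the start of the episode above 0.03 m).
It also fails if it takes over 48 s, if anything falls off the work surface, if the arm or the gripper's body presses on something with over 40 N, if the wrist force passes 120 N, or if a joint passes its speed limit or range.

## Working session

There is one attempt and no reset: what is moved stays moved. The work goes in short steps, Python scripts to look and compute and a tool call to move; the robot and the scene stay as the last step left them, time stands still between calls to the robot, and variables do not carry over. Pictures are saved under pics/ and viewed, at most 10 in all, crops included, and the job is handed in when it is done.

Besides the shell and the picture viewer there is one more tool, called after "Request:" by a JSON object that holds its "op" and its "data", one argument or row to a line. carry_out: Moves the arm, as the interface text tells. Its arguments: {"type":"object","properties":{"series":{"type":"array"},"force":{"type":"number"}},"required":["series"]}

```bash
ls; mkdir -p pics
python3 - <<'E'
from rig import r
import cv2,numpy as np
s=r.sense();print(s)
for c in("side","top"):
    im=r.grab_frame(c);cv2.imwrite(f"pics/{c}0.png",im[:,:,::-1])
    k=r.get_calibration(c);print(c,np.round(k["K"],1).tolist(),k["distortion"],np.round(k["pose"],3).tolist())
    for l in("thin_tube","drying_rack","ring_gauge","thick_tube_mid"):
        print(l,[(round(d["score"],2),d["position"],int(d["region"].sum())) for d in r.silhouettes(c,l)][:3])
E
```

```text
pics
{'clock': 0.0, 'qpos': array([-1.12039543e+00,  3.53649087e-01,  1.63414688e+00, -5.68295632e-06,
        1.15513147e+00, -2.39750686e-03]), 'qvel': array([ 2.20693892e-05,  4.87643680e-04,  1.28296914e-03,  1.82854302e-04,
       -1.73046414e-03,  2.53851008e-03]), 'joint_efforts': array([ 2.34664170e-03, -6.05236459e+01, -3.42060292e+01,  2.18375480e-04,
        9.22792620e-03,  6.55991357e-06]), 'eef_pos': array([ 273.21319239, -561.57453835,  207.55563347]), 'tcp_rot': array([-3.14025787e+00,  1.99583255e-06,  4.52800698e-01]), 'contact_force': array([-0.18193382, -0.12243546,  0.08409161]), 'wrist_torque': array([ 0.01011135,  0.01980979, -0.04540382]), 'grasp_force': 0.0, 'opening': 1.002269500745609}
side [[496.7, 0.0, 266.6], [0.0, 496.7, 203.7], [0.0, 0.0, 1.0]] [-0.03623935  0.          0.          0.          0.        ] [[0.828, 0.446, -0.34, 351.91], [-0.561, 0.653, -0.509, -435.651], [-0.005, 0.612, 0.791, 756.373], [0.0, 0.0, 0.0, 1.0]]
thin_tube [(0.83, [162.7, 225.9], 825)]
drying_rack [(0.74, [178.8, 269.9], 5114)]
ring_gauge [(0.84, [276.1, 310.7], 3644)]
thick_tube_mid [(0.64, [198.1, 255.9], 1363)]
top [[383.6, 0.0, 274.5], [0.0, 383.6, 208.3], [0.0, 0.0, 1.0]] [-0.06128798  0.          0.          0.          0.        ] [[-0.002, 0.983, -0.184, 475.489], [-1.0, 0.001, 0.017, -14.733], [0.017, 0.184, 0.983, 932.077], [0.0, 0.0, 0.0, 1.0]]
thin_tube [(0.85, [208.1, 205.3], 563)]
drying_rack [(0.81, [186.9, 225.0], 3374)]
ring_gauge [(0.9, [209.1, 317.2], 1597), (0.36, [188.2, 226.5], 3242)]
thick_tube_mid [(0.95, [204.7, 240.7], 885), (0.75, [210.0, 203.2], 563)]
```

Run:
```python
import cv2
a=cv2.imread("pics/top0.png")[110:290,150:390];b=cv2.imread("pics/side0.png")[110:360,160:400]
cv2.imwrite("pics/top_c.png",cv2.resize(a,None,fx=3.3,fy=3.3,interpolation=2));cv2.imwrite("pics/side_c.png",cv2.resize(b,None,fx=2.4,fy=2.4,interpolation=2))
```

```text
(no output)
```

View pics/top_c.png

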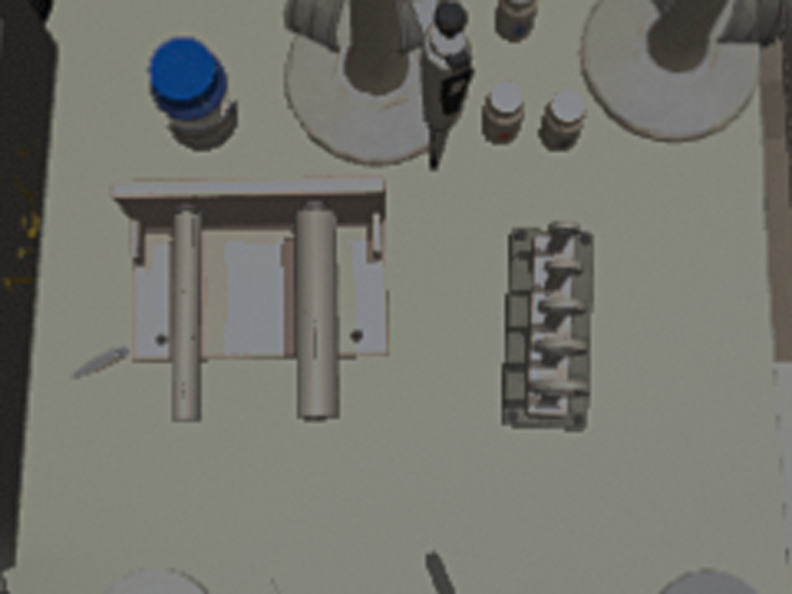

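View pics/side_c.png

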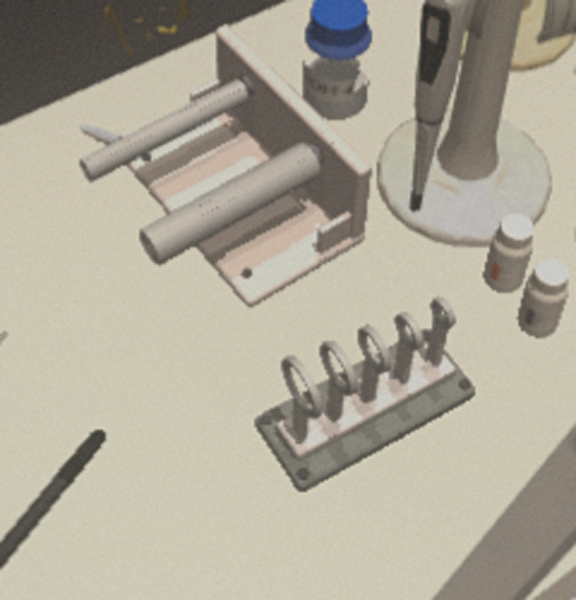

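The top view shows the thin tube on the left peg (crop 187,315) and the thick tube on the right peg (318,310). The gauge's biggest ring faces the robot: its centre is about (300,386) in the side crop, which is side pixel (285,271), and the small ring is at about (344,240).

```bash
cat > h.py <<'E'
from rig import r
import cv2,numpy as np
from scipy.spatial.transform import Rotation as Ro
def ray(cal,uv):
    p=cv2.undistortPoints(np.array(uv,float).reshape(-1,1,2),cal["K"],np.array(cal["distortion"]))[:,0]
    d=np.c_[p[:,0],-p[:,1],-np.ones(len(p))]@cal["pose"][:3,:3].T
    return cal["pose"][:3,3],d
def onz(cal,uv,z):
    o,d=ray(cal,uv);return o+d*((z-o[2])/d[:,2])[:,None]
def proj(cal,P):
    P=np.atleast_2d(P);c=(P-cal["pose"][:3,3])@cal["pose"][:3,:3]*[1,-1,-1]
    return cv2.projectPoints(c,np.zeros(3),np.zeros(3),cal["K"],np.array(cal["distortion"]))[0][:,0]
def axis_ends(cal,region,z):
    ys,xs=np.nonzero(region);P=onz(cal,np.c_[xs,ys],z)[:,:2]
    (c,(w,h),a)=cv2.minAreaRect(P.astype(np.float32));b=cv2.boxPoints((c,(w,h),a))
    e=b[1]-b[0],b[2]-b[1];v=max(e,key=np.linalg.norm);v=v*np.sign(v[0])
    return np.round(c,1),round(min(w,h),1),round(max(w,h),1),round(float(np.arctan2(v[1],v[0])),4)
E
python3 - <<'E'
from h import *
for c in("top","side"):
    cal=r.get_calibration(c);r.grab_frame(c)
    for l,z in(("thin_tube",67.5),("thick_tube_mid",67.5)):
        print(c,l,axis_ends(cal,r.silhouettes(c,l)[0]["region"],z))
    if c=="top":
        print("gauge base",axis_ends(cal,r.silhouettes(c,"ring_gauge")[0]["region"],14))
cal=r.get_calibration("side");print("rings",onz(cal,[[285,270.8],[344.2,240.4]],85))
print("w",r.get_calibration("wrist"))
E
```

```text
Traceback (most recent call last):
IndexError: list index out of range
```

```bash
cat >> h.py <<'E'
def seg(c,l,n=4):
    for i in range(n):
        r.grab_frame(c);s=r.silhouettes(c,l)
        if s:return s[0]["region"]
    return None
E
python3 - <<'E'
from h import *
for c in("top","side"):
    cal=r.get_calibration(c)
    for l,z in(("thin_tube",67.5),("thick_tube_mid",67.5),("ring_gauge",14)):
        m=seg(c,l);print(c,l,None if m is None else axis_ends(cal,m,z))
cal=r.get_calibration("side");print("rings",onz(cal,[[285,270.8],[344.2,240.4]],85))
cw=r.get_calibration("wrist");s=r.sense();R=Ro.from_euler("xyz",s["tcp_rot"]).as_matrix()
print("cam in tool",np.round(R.T@(cw["pose"][:3,3]-s["eef_pos"])),np.round(R.T@cw["pose"][:3,:3],2).tolist(),cw["K"][0,0])
E
```

```text
top thin_tube (array([643.4, 127.6]), 23.3, 149.9, 0.0302)
top thick_tube_mid (array([644.7,  37.8]), 28.7, 147.8, 0.0351)
top ring_gauge (array([ 648.9, -131.8]), 64.9, 157.0, -0.0658)
side thin_tube (array([643.5, 126.8]), 26.9, 152.5, 0.0336)
side thick_tube_mid (array([645.8,  36.6]), 36.2, 153.2, 0.0268)
side ring_gauge (array([ 657.8, -121.1]), 98.0, 177.7, -0.0701)
rings [[ 590.41460719 -128.66835728   85.        ]
 [ 702.06320059 -136.78249967   85.        ]]
cam in tool [  65.    1. -165.] [[0.0, 0.97, 0.26], [1.0, -0.0, -0.0], [-0.0, 0.26, -0.97]] 295.41284799607456
```

```bash
cat >> h.py <<'E'
def plan(pos,yaw):
    s=r.sense();R=Ro.from_euler("xyz",s["tcp_rot"]);T=Ro.from_euler("xyz",[np.pi,0,yaw])
    d=R.inv().apply(np.array(pos)-s["eef_pos"])/250;t=(R.inv()*T).as_rotvec()/np.pi
    print("pose",np.round(s["eef_pos"],1),np.round(s["tcp_rot"],4),"turn",np.round(t,4),"shift",np.round(d,4))
E
python3 - <<'E'
from h import *
plan([609,126,200],.032)
E
```

```text
pose [ 273.4 -562.   208.3] [-3.1416  0.      0.4528] turn [-0.     0.     0.134] shift [ 2.4111 -1.8874  0.0331]
```

Request:
{"op": "carry_out", "data": {
  "series": [
    [0,0,0,0.8,-0.63,0,-0.4],
    [0,0,0,0.8,-0.63,0,-0.4],
    [0,0,0,0.8,-0.63,0,-0.4],
    [0,0,0,0.8,-0.63,0,-0.4],
    [0,0,0,0.8,-0.63,0,-0.4]
  ],
  "force": 60
}}

```text
clock: 1.82
eef_pos: [385.6, -329.7, 208.5]
tcp_rot: [-3.141, -0.001, 0.457]
contact_force: [0.2, 0.2, -0.4]
opening: 0.698
grasp_force: 0.0
```

Request:
{"op": "carry_out", "data": {
  "series": [
    [0,0,0,0.8,-0.63,0,-0.4],
    [0,0,0,0.8,-0.63,0,-0.4],
    [0,0,0,0.8,-0.63,0,-0.4],
    [0,0,0,0.8,-0.63,0,-0.4],
    [0,0,0,0.8,-0.63,0,-0.4]
  ]
}}

```text
clock: 2.45
eef_pos: [496.9, -101.3, 208.4]
tcp_rot: [3.141, -0.001, 0.457]
contact_force: [0.6, -0.7, 0.2]
opening: 0.698
grasp_force: 0.0
```

Request:
{"op": "carry_out", "data": {
  "series": [
    [0,0,0.134,0.8,-0.63,0.03,-0.4],
    [0,0,0.134,0.8,-0.63,0.03,-0.4],
    [0,0,0.134,0.8,-0.63,0.03,-0.4],
    [0,0,0.134,0.8,-0.63,0.03,-0.4],
    [0,0,0.134,0.8,-0.63,0.03,-0.4],
    [0,0,0.134,0.8,-0.63,0.03,-0.4]
  ]
}}

```text
clock: 3.2
eef_pos: [606.4, 124.6, 200.3]
tcp_rot: [3.141, 0.001, 0.032]
contact_force: [-0.1, -0.2, -0.6]
opening: 0.701
grasp_force: 0.0
```

Run:
```python
from h import *
cal=r.get_calibration("wrist")
im=r.grab_frame("wrist");cv2.imwrite("pics/w1.png",im[:,:,::-1])
for l in("thin_tube","thick_tube_mid"):
    s=r.silhouettes("wrist",l)
    for d in s[:2]:print(l,d["score"],axis_ends(cal,d["region"],67.5))
print(proj(cal,[[571,125,67.5],[643.3,127.3,67.5],[715.7,129.6,67.5]]))
plan([609,126.2,120],.032)
```

```text
thin_tube 0.83 (array([641.3, 123.9]), 20.4, 147.7, 0.0339)
[[274.32981733 226.81822619]
 [274.23930843 158.14200014]
 [274.1652949   81.22444763]]
pose [605.8 123.3 200.8] [3.141e+00 5.000e-04 3.030e-02] turn [ 0.0002  0.0002 -0.0005] shift [ 0.0134 -0.0112  0.3231]
```

View pics/w1.png

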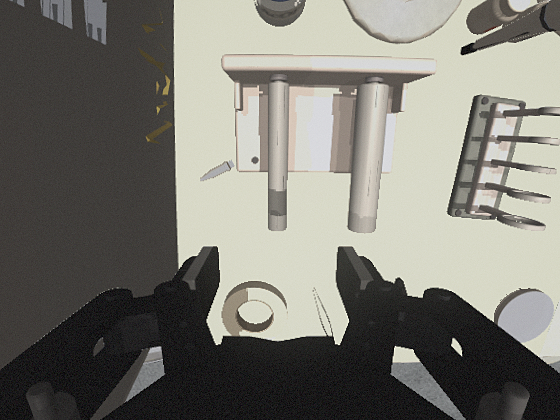

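Wrist view: the thin tube runs from (278,77) to (278,230), midway between the fingertips (207 and 348, middle 277.5). The tool is already laterally in line with it. I'll descend.

Request:
{"op": "carry_out", "data": {
  "series": [
    [0,0,0,0.005,0,0.32,-0.4],
    [0,0,0,0.005,0,0.32,-0.4],
    [0,0,0,0.005,0,0.32,-0.4]
  ]
}}

```text
clock: 3.72
eef_pos: [606.6, 124.3, 120.2]
tcp_rot: [3.141, 0.003, 0.031]
contact_force: [0.7, 0.2, 0.6]
opening: 0.706
grasp_force: 0.0
```

Run:
```python
from h import *
for i in range(2):
    cal=r.get_calibration("wrist");im=r.grab_frame("wrist")
    for d in r.silhouettes("wrist","thin_tube")[:1]:print(d["score"],axis_ends(cal,d["region"],67.5))
cv2.imwrite("pics/w2.png",im[:,:,::-1])
plan([607,123.5,49],.032)
```

```text
0.87 (array([640.8, 123.9]), 22.1, 150.3, 0.0251)
0.96 (array([641. , 124.4]), 20.6, 150.1, 0.0231)
pose [608.8 125.5 122.8] [-3.1411e+00 -2.9000e-03  3.1700e-02] turn [-0.0001 -0.0009 -0.0001] shift [-0.0082  0.0078  0.295 ]
```

View pics/w2.png

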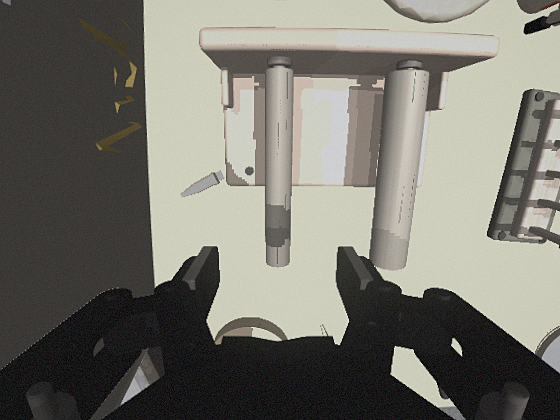

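Request:
{"op": "carry_out", "data": {
  "series": [
    [0,0,0,0,0,0.29,-0.4],
    [0,0,0,0,0,0.29,-0.4],
    [0,0,0,0,0,0.29,-0.4],
    [0,0,0,0,0,0.29,-0.4]
  ]
}}

```text
clock: 4.42
eef_pos: [609.0, 125.7, 50.4]
tcp_rot: [-3.141, -0.003, 0.032]
contact_force: [-0.2, -0.6, -0.1]
opening: 0.701
grasp_force: 0.0
```

Request:
{"op": "carry_out", "data": {
  "series": [
    [0,0,0,0,0,0,1],
    [0,0,0,0,0,0,1],
    [0,0,0,0,0,0,1],
    [0,0,0,0,0,0,1],
    [0,0,0,0,0,0,1],
    [0,0,0,0,0,0,1]
  ],
  "force": 60
}}

```text
clock: 5.18
eef_pos: [608.9, 125.4, 51.9]
tcp_rot: [-3.141, -0.003, 0.032]
contact_force: [-9.1, -3.0, 30.6]
opening: 0.042
grasp_force: 68.4
```

Run:
```python
from h import *
im=r.grab_frame("wrist");s=r.grab_frame("side")
a=cv2.resize(s[100:260,150:330],None,fx=2.2,fy=2.2,interpolation=2);b=im[20:420,100:500][:352]
cv2.imwrite("pics/g1.png",np.hstack([a,b])[:,:,::-1]);print(r.sense())
```

```text
{'clock': 5.275, 'qpos': array([ 2.00958937e-01,  5.25776590e-01,  1.75851167e+00, -4.08379613e-04,
        8.54361692e-01,  1.74008079e+00]), 'qvel': array([-0.00135747, -0.00013232, -0.0003958 , -0.00036379, -0.0021212 ,
       -0.00067629]), 'joint_efforts': array([ 7.38022663e-01, -4.77433205e+01, -2.26460123e+01,  3.20471618e-01,
       -2.87943721e+00, -1.89191377e-02]), 'eef_pos': array([608.85380371, 125.44460337,  51.93166906]), 'tcp_rot': array([-3.14140124e+00, -2.95262075e-03,  3.19419206e-02]), 'contact_force': array([-7.93400644, -2.97565417, 29.87888202]), 'wrist_torque': array([-0.48354538,  1.33614872,  0.0028894 ]), 'grasp_force': 68.4468998783268, 'opening': 0.050503424575461336}
```

View pics/g1.png

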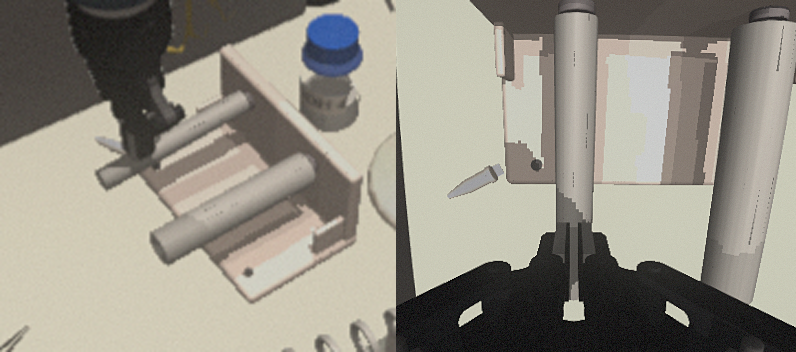

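The fingers read almost shut (about 4 mm) instead of 20 mm, with about 30 N pushing up on the tool, so the grip is not round the tube. I'll check the finger height in the side view.

Run:
```python
from h import *
cal=r.get_calibration("side")
for z in(52,71,80): print(z,(proj(cal,[[609,125.4,z]])[0]-[150,100])*2.2)
print("tube ends",(proj(cal,[[568.5,123,67.5],[643,126.5,67.5],[713,128,67.5]])-[150,100])*2.2)
w=r.get_calibration("wrist")
print("wrist tcp/pinch",proj(w,[[609,125.4,52],[609,125.4,71]])-[100,20], "tube edges at x=630", proj(w,[[630,115.4,67.5],[630,135.4,67.5]])-[100,20])
s=r.grab_frame("side");print(axis_ends(cal,seg("side","thin_tube"),67.5),axis_ends(r.get_calibration("top"),seg("top","thick_tube_mid"),67.5))
c=s[140:190,170:260];cv2.imwrite("pics/g2.png",cv2.resize(c,None,fx=8,fy=8,interpolation=2)[:,:,::-1])
print((proj(cal,[[609,125.4,52],[609,125.4,71]])-[170,140])*8)
```

```text
52 [140.79986107 169.22106855]
71 [138.79639015 154.38067677]
80 [137.82491713 147.18071337]
tube ends [[ 98.33009802 179.74904132]
 [173.02339739 139.39846138]
 [240.52632547 104.8097937 ]]
wrist tcp/pinch [[174.97788406 221.66780311]
 [174.70779051 234.61027021]] tube edges at x=630 [[194.8834994  195.73978341]
 [157.02753076 194.55517441]]
(array([645.1, 128.2]), 26.7, 153.4, 0.0919) (array([644.6,  37.3]), 29.5, 147.9, 0.0345)
[[351.9994948  295.34934017]
 [344.71414601 241.38427915]]
```

View pics/g2.png

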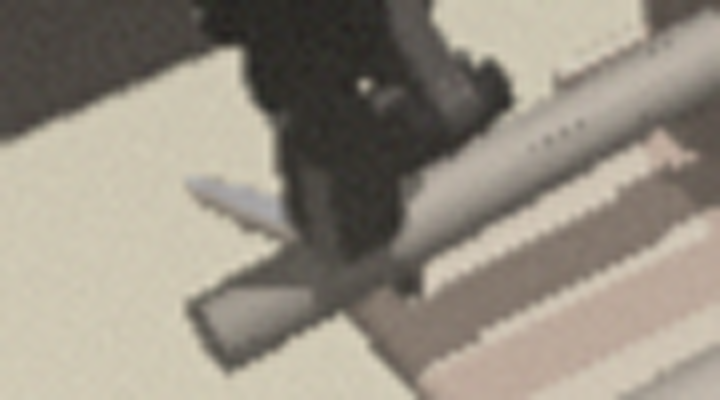

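In the side view the fingertip ends at about (370,255), on the upper half of the tube. The TCP projects to (352,295), so the tips sit roughly 15 mm higher than the reported TCP. I'll reopen, go about 17 mm lower (still clear of the 12 mm base) and close again.

Request:
{"op": "carry_out", "data": {
  "series": [
    [0,0,0,0,0,0,-0.4],
    [0,0,0,0,0,0,-0.4],
    [0,0,0,0,0,0,-0.4],
    [0,0,0,0,0,0,-0.4],
    [0,0,0,0,0,0.07,-0.4],
    [0,0,0,0,0,0.07,-0.4],
    [0,0,0,0,0,0.07,-0.4]
  ]
}}

```text
clock: 6.4
eef_pos: [607.2, 125.3, 30.2]
tcp_rot: [3.141, 0.001, 0.032]
contact_force: [0.1, 0.1, 0.0]
opening: 0.7
grasp_force: 0.0
```

Request:
{"op": "carry_out", "data": {
  "series": [
    [0,0,0,0,0,0,0.2],
    [0,0,0,0,0,0,0.4],
    [0,0,0,0,0,0,0.5],
    [0,0,0,0,0,0,0.5],
    [0,0,0,0,0,0,0.5]
  ],
  "force": 40
}}

```text
clock: 7.02
eef_pos: [607.5, 125.4, 30.8]
tcp_rot: [-3.142, -0.0, 0.032]
contact_force: [-0.0, 0.9, -0.5]
opening: 0.249
grasp_force: 0.0
```

Request:
{"op": "carry_out", "data": {
  "series": [
    [0,0,0,0,0,0,1],
    [0,0,0,0,0,0,1],
    [0,0,0,0,0,0,1],
    [0,0,0,0,0,0,1]
  ],
  "force": 60
}}

```text
clock: 7.52
eef_pos: [607.6, 125.4, 30.9]
tcp_rot: [-3.142, -0.0, 0.032]
contact_force: [-1.2, 1.1, 3.1]
opening: 0.207
grasp_force: 59.5
```

Run:
```python
from h import *
cal=r.get_calibration("side")
s=r.grab_frame("side");c=s[140:190,170:260];cv2.imwrite("pics/g3.png",cv2.resize(c,None,fx=8,fy=8,interpolation=2)[:,:,::-1])
t=r.sense();print(t["contact_force"],t["opening"],t["grasp_force"],axis_ends(r.get_calibration("top"),seg("top","thick_tube_mid"),67.5))
plan([508,122.2,35],.032)
```

```text
[-1.38313017  0.20394799  3.74997913] 0.2073760164726345 59.52660993207246 (array([647. ,  37.4]), 29.3, 152.4, 0.0339)
pose [607.6 125.4  30.9] [-3.1415e+00 -2.0000e-04  3.1800e-02] turn [-0.     -0.0001 -0.0001] shift [-3.986e-01  3.000e-04 -1.640e-02]
```

View pics/g3.png

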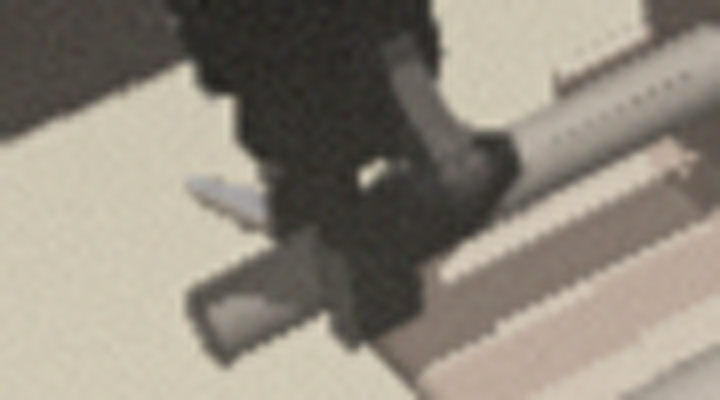

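The grip is good now: opening 0.21, the pads reach past the tube, and the thick tube hasn't moved. I'll lift a little to unload the peg and slide the tube off.

Request:
{"op": "carry_out", "data": {
  "series": [
    [0,0,0,0,0,-0.006,1],
    [0,0,0,-0.04,0,-0.008,1],
    [0,0,0,-0.1,0,-0.008,1],
    [0,0,0,-0.16,0,-0.008,1],
    [0,0,0,-0.2,0,-0.008,1],
    [0,0,0,-0.2,0,-0.008,1]
  ]
}}

```text
clock: 8.43
eef_pos: [556.6, 123.8, 32.9]
tcp_rot: [3.142, 0.0, 0.032]
contact_force: [-0.0, 0.4, -1.6]
opening: 0.209
grasp_force: 58.9
```

Request:
{"op": "carry_out", "data": {
  "series": [
    [0,0,0,-0.08,0,0,1],
    [0,0,0,-0.16,0,0,1],
    [0,0,0,-0.24,0,0,1],
    [0,0,0,-0.32,0,0,1],
    [0,0,0,-0.36,0,0,1],
    [0,0,0,-0.36,0,0,1]
  ]
}}

```text
clock: 9.18
eef_pos: [467.8, 121.0, 33.0]
tcp_rot: [-3.142, -0.0, 0.032]
contact_force: [1.1, -0.2, -1.4]
opening: 0.21
grasp_force: 58.9
```

Run:
```python
from h import *
for c in("top","side","wrist"):
    cal=r.get_calibration(c);m=seg(c,"thin_tube")
    if m is not None:print(c,axis_ends(cal,m,70))
cal=r.get_calibration("top");print(axis_ends(cal,seg("top","thick_tube_mid"),67.5))
cv2.imwrite("pics/s2.png",r.grab_frame("side")[100:400,120:420,::-1])
plan([467,-122,49],-.068)
```

```text
top (array([561.5, 123.5]), 20.3, 31.8, 0.027)
side (array([504.5, 122.5]), 26.6, 147.6, 0.0248)
wrist (array([502.4, 120.2]), 20.5, 149.9, 0.0266)
(array([645.8,  38.2]), 32.3, 149.9, 0.0092)
pose [467.6 120.9  32.8] [-3.1416 -0.      0.0318] turn [-0.      0.      0.0318] shift [-0.0332  0.9712 -0.0649]
```

View pics/s2.png

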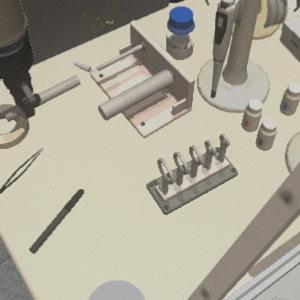

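The tube is off the peg, thick tube unmoved. The thick tube sticks out to about x = 572, so I'll back off before crossing to the gauge.

Request:
{"op": "carry_out", "data": {
  "series": [
    [0,0,0,-0.08,0,-0.065,1],
    [0,0,0,-0.08,0,-0.065,1],
    [0,0,0.032,-0.08,0.2,-0.065,1],
    [0,0,0.032,-0.08,0.4,-0.065,1],
    [0,0,0.032,-0.08,0.6,-0.065,1],
    [0,0,0.032,-0.08,0.8,-0.065,1],
    [0,0,0.032,-0.08,0.96,-0.065,1],
    [0,0,0.032,-0.08,0.96,-0.065,1]
  ]
}}

```text
clock: 10.92
eef_pos: [456.2, -122.2, 48.9]
tcp_rot: [3.141, -0.001, -0.072]
contact_force: [0.5, 1.1, -1.5]
opening: 0.21
grasp_force: 59.2
```

Run:
```python
from h import *
s=r.sense();print(s["eef_pos"],s["tcp_rot"],s["opening"],s["grasp_force"])
for c in("top","side","wrist"):
    cal=r.get_calibration(c);m=seg(c,"thin_tube")
    if m is not None:print(c,axis_ends(cal,m,85))
s=r.grab_frame("side");cv2.imwrite("pics/s3.png",cv2.resize(s[200:350,180:380],None,fx=4,fy=4,interpolation=2)[:,:,::-1])
w=r.grab_frame("wrist");cv2.imwrite("pics/w3.png",w[:,:,::-1])
```

```text
[ 456.22205285 -122.19731046   48.85239294] [ 3.14105691e+00 -1.39323999e-03 -7.19619168e-02] 0.2097467643687381 59.21720784623176
top (array([ 551.3, -130. ]), 17.8, 22.3, -0.0205)
side (array([ 490.5, -121.8]), 21.2, 147.3, -0.0862)
wrist (array([ 489.5, -123.2]), 20.1, 149.8, -0.0772)
```

View pics/s3.png

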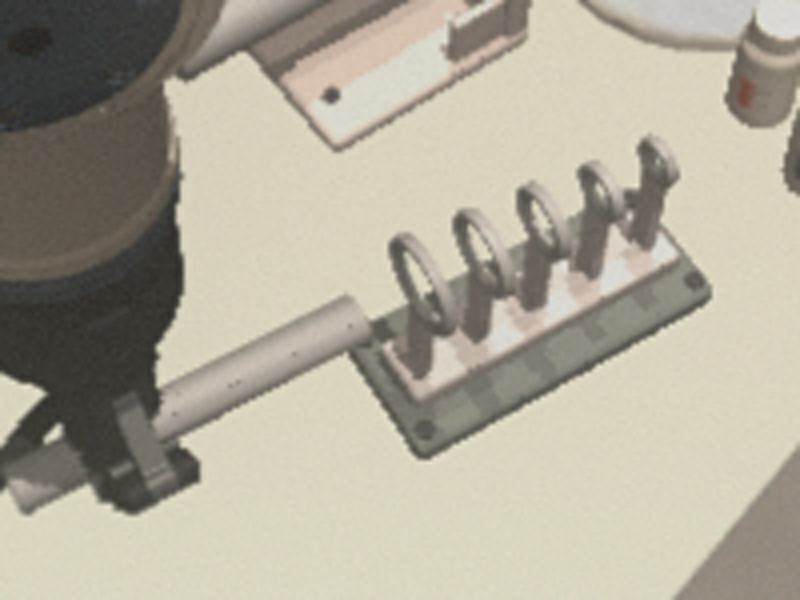

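View pics/w3.png

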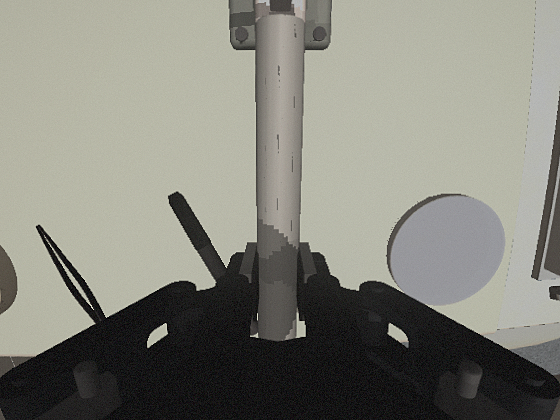

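Side view: the tube's axis runs from (25,485) to (358,325) in crop pixels, and extended it passes about 11 px below ring 1's centre at (422,283). Wrist view: the gauge base bolts are at (240,35) and (322,33), and the tube's leading end is at column 280. I'll work out the offsets from these.

Run:
```python
from h import *
S=r.get_calibration("side");W=r.get_calibration("wrist")
f=lambda p:[p[0]/4+180,p[1]/4+200]
rings=onz(S,[f(p) for p in[(422,283),(483,252),(543,220),(600,190),(658,160)]],85)
print("rings side",rings.round(1).tolist())
print("spacing",np.linalg.norm(np.diff(rings[:,:2],axis=0),axis=1).round(1))
b=onz(W,[[240,35],[322,33]],14);print("bolts wrist",b.round(1).tolist(),b.mean(0).round(1))
bs=onz(S,[f(p) for p in[(425,428),(383,330),(697,281)]],14);print("bolts side",bs.round(1).tolist())
bw=onz(W,[[280,17],[277.5,300]],85);print("tube lead/rear wrist z85",bw.round(1).tolist())
for z in(75,80,85,90):print(z,"tube lead/near side",onz(S,[f((358,324)),f((25,485))],z).round(1).tolist())
# triangulate lead end (wrist ray plane via column only)
```

```text
rings side [[591.1, -129.0, 85.0], [618.9, -131.2, 85.0], [647.2, -132.8, 85.0], [674.6, -134.5, 85.0], [703.0, -136.5, 85.0]]
spacing [27.8 28.4 27.5 28.4]
bolts wrist [[578.8, -105.5, 14.0], [576.7, -156.1, 14.0]] [ 577.8 -130.8   14. ]
bolts side [[578.1, -152.5, 14.0], [589.7, -105.8, 14.0], [714.2, -162.3, 14.0]]
tube lead/rear wrist z85 [[563.6, -128.6, 85.0], [438.6, -119.3, 85.0]]
75 tube lead/near side [[563.6, -125.3, 75.0], [424.6, -111.7, 75.0]]
80 tube lead/near side [[562.1, -127.6, 80.0], [424.1, -114.1, 80.0]]
85 tube lead/near side [[560.5, -129.9, 85.0], [423.6, -116.5, 85.0]]
90 tube lead/near side [[559.0, -132.2, 90.0], [423.0, -118.9, 90.0]]
```

Request:
{"op": "carry_out", "data": {
  "series": [
    [0,0.006,0,0,0.004,-0.006,1],
    [0,0.006,0,0.02,0.004,-0.006,1],
    [0,0.006,0,0.05,0.004,-0.006,1],
    [0,0.006,0,0.07,0.004,-0.006,1],
    [0,0.006,0,0.07,0.004,-0.006,1]
  ]
}}

```text
clock: 11.95
eef_pos: [473.3, -121.9, 50.5]
tcp_rot: [3.142, -0.019, -0.069]
contact_force: [-0.0, 0.3, -1.1]
opening: 0.209
grasp_force: 59.2
```

```bash
cat >> h.py <<'E'
def line(c,l,cal,M,u0):
    # side-image: signed pixel distance of tube mask centreline from the ring axis line at several columns
    ys,xs=np.nonzero(M);vx,vy,x0,y0=cv2.fitLine(np.c_[xs,ys].astype(np.float32),cv2.DIST_HUBER,0,.01,.01).ravel()
    return [y0+(u-x0)*vy/vx for u in u0]
E
python3 - <<'E'
from h import *
s=r.sense();print(s["eef_pos"].round(1),s["tcp_rot"].round(4),s["contact_force"].round(1))
S=r.get_calibration("side")
ax=lambda x:[x,-129.-.067*(x-591),85.]
P=proj(S,[ax(x) for x in(450,510,570,600)])
for i in range(4):
    m=seg("side","thin_tube");print("side dv(+low)",np.round(np.array(line(0,0,S,m,P[:,0]))-P[:,1],2),axis_ends(S,m,85))
    W=r.get_calibration("wrist");m=seg("wrist","thin_tube")
    if m is not None:print("wrist",axis_ends(W,m,85))
print("px per mm z",proj(S,[[550,-126,84]])-proj(S,[[550,-126,85]]),"per mm y",proj(S,[[550,-125,85]])-proj(S,[[550,-126,85]]))
E
```

```text
[ 473.3 -121.9   50.5] [ 3.1415 -0.0192 -0.0686] [-0.   0.3 -1.1]
side dv(+low) [-0.77 -0.31  0.16  0.4 ] (array([ 508.9, -122.7]), 24.0, 149.7, -0.087)
wrist (array([ 506.6, -125.9]), 21.3, 152.1, -0.0697)
side dv(+low) [-0.34 -0.31 -0.25 -0.2 ] (array([ 508.9, -122.6]), 22.2, 149.9, -0.0686)
wrist (array([ 505.9, -126.2]), 20.9, 152.5, -0.0748)
side dv(+low) [-0.06 -0.39 -0.67 -0.79] (array([ 507.9, -122.7]), 22.9, 151.8, -0.0604)
wrist (array([ 506.4, -125.9]), 20.6, 152.0, -0.0795)
side dv(+low) [-0.11 -0.24 -0.32 -0.35] (array([ 508.1, -123.1]), 22.9, 148.7, -0.063)
wrist (array([ 506.6, -126.1]), 20.5, 152.3, -0.0745)
px per mm z [[0.0076941  0.31822902]] per mm y [[-0.36530588 -0.48066107]]
```

Both cameras agree the tube is on the ring axis to within about 1 mm. I'll insert slowly.

Request:
{"op": "carry_out", "data": {
  "series": [
    [0,0,0,0.03,0,0.0006,1],
    [0,0,0,0.06,0,0.0012,1],
    [0,0,0,0.09,0,0.0018,1],
    [0,0,0,0.12,0,0.0024,1],
    [0,0,0,0.12,0,0.0024,1]
  ]
}}

```text
clock: 13.38
eef_pos: [503.3, -123.9, 50.5]
tcp_rot: [3.142, -0.019, -0.069]
contact_force: [-1.1, 0.6, -1.5]
opening: 0.212
grasp_force: 59.2
```

Request:
{"op": "carry_out", "data": {
  "series": [
    [0,0,0,0.02,0,0.0004,1],
    [0,0,0,0.04,0,0.0008,1],
    [0,0,0,0.06,0,0.0012,1],
    [0,0,0,0.08,0,0.0016,1],
    [0,0,0,0.08,0,0.0016,1]
  ]
}}

```text
clock: 14.0
eef_pos: [523.0, -125.3, 50.5]
tcp_rot: [3.142, -0.019, -0.069]
contact_force: [-0.1, -0.1, -0.5]
opening: 0.204
grasp_force: 59.2
```

Request:
{"op": "carry_out", "data": {
  "series": [
    [0,0,0,0.02,0,0.0004,1],
    [0,0,0,0.04,0,0.0008,1],
    [0,0,0,0.05,0,0.001,1],
    [0,0,0,0.06,0,0.0012,1],
    [0,0,0,0.07,0,0.0014,1],
    [0,0,0,0.07,0,0.0014,1]
  ]
}}

```text
clock: 14.75
eef_pos: [537.3, -125.9, 49.6]
tcp_rot: [-3.141, -0.014, -0.069]
contact_force: [-7.2, 1.0, 0.6]
opening: 0.208
grasp_force: 59.4
```

Run:
```python
from h import *
s=r.sense();print(s["eef_pos"].round(1),s["contact_force"].round(1),s["wrist_torque"].round(2))
for i in range(3):
    for c in("side","wrist"):
        S=r.get_calibration(c);m=seg(c,"thin_tube",2)
        if m is not None:print(c,axis_ends(S,m,85))
```

```text
[ 537.3 -125.9   49.6] [-7.2  1.   0.6] [ 0.08  0.97 -0.07]
side (array([ 573.9, -127.2]), 22.0, 149.8, -0.0647)
wrist (array([ 571.7, -130.2]), 21.4, 151.6, -0.0812)
side (array([ 573.9, -127. ]), 23.1, 149.8, -0.0665)
wrist (array([ 571.7, -130.3]), 21.1, 151.6, -0.0828)
side (array([ 573.3, -127.3]), 23.1, 150.9, -0.073)
wrist (array([ 571.7, -130.5]), 20.5, 151.6, -0.076)
```

It stopped at ring 3's face with a gentle 7 N. The images suggest the leading end is slightly high and a little to -y. I'll back off, shift 1.5 mm down and 1 mm to +y, and retry.

Request:
{"op": "carry_out", "data": {
  "series": [
    [0,0,0,-0.028,0,0,1],
    [0,0,0,-0.028,-0.004,0.006,1],
    [0,0,0,-0.028,-0.004,0.006,1],
    [0,0,0,-0.014,-0.004,0.006,1],
    [0,0,0,-0.004,-0.004,0.006,1],
    [0,0,0,0.004,-0.004,0.006,1],
    [0,0,0,0.004,-0.004,0.006,1]
  ]
}}

```text
clock: 16.23
eef_pos: [541.3, -125.5, 49.0]
tcp_rot: [-3.142, -0.019, -0.069]
contact_force: [0.4, 0.7, -1.8]
opening: 0.206
grasp_force: 59.2
```

It passed ring 3 freely. Ring 4 should stop it near TCP x = 565.3.

Request:
{"op": "carry_out", "data": {
  "series": [
    [0,0,0,0.02,0,0.0004,1],
    [0,0,0,0.04,0,0.0008,1],
    [0,0,0,0.06,0,0.0012,1],
    [0,0,0,0.08,0,0.0016,1],
    [0,0,0,0.08,0,0.0016,1]
  ]
}}

```text
clock: 16.85
eef_pos: [561.5, -126.9, 48.9]
tcp_rot: [3.142, -0.019, -0.069]
contact_force: [0.7, 0.1, -1.6]
opening: 0.209
grasp_force: 59.2
```

Request:
{"op": "carry_out", "data": {
  "series": [
    [0,0,0,0.006,0,0,1],
    [0,0,0,0.012,0,0,1],
    [0,0,0,0.018,0,0,1],
    [0,0,0,0.022,0,0,1],
    [0,0,0,0.022,0,0,1]
  ]
}}

```text
clock: 17.48
eef_pos: [565.0, -127.0, 48.6]
tcp_rot: [-3.141, -0.016, -0.069]
contact_force: [-4.9, -0.3, -0.1]
opening: 0.209
grasp_force: 59.3
```

Contact at ring 4 with 5 N, where expected. I'll release and rise.

Request:
{"op": "carry_out", "data": {
  "series": [
    [0,0,0,-0.003,0,0,0.6],
    [0,0,0,-0.003,0,0,0.5],
    [0,0,0,-0.003,0,0,0.2],
    [0,0,0,-0.003,0,0,-0.4],
    [0,0,0,-0.003,0,0,-0.4],
    [0,0,0,-0.003,0,0,-0.4],
    [0,0,0,-0.003,0,0,-0.4]
  ]
}}

```text
clock: 18.35
eef_pos: [565.7, -127.2, 49.0]
tcp_rot: [-3.142, -0.019, -0.069]
contact_force: [-0.5, 0.3, 0.2]
opening: 0.703
grasp_force: 0.0
```

Request:
{"op": "carry_out", "data": {
  "series": [
    [0,0,0,0,0,-0.1,-0.4],
    [0,0,0,0,0,-0.25,-0.4],
    [0,0,0,0,0,-0.4,-0.4],
    [0,0,0,0,0,-0.6,-0.4],
    [0,0,0,0,0,-0.6,-0.4]
  ]
}}

```text
clock: 18.98
eef_pos: [565.4, -127.6, 203.2]
tcp_rot: [3.14, -0.026, -0.069]
contact_force: [-0.0, -0.3, 1.1]
opening: 0.698
grasp_force: 0.0
```

Run:
```python
from h import *
s=r.sense();print(s["eef_pos"].round(1),s["contact_force"].round(1),s["opening"])
for i in range(2):
    for c in("side","top","wrist"):
        S=r.get_calibration(c);m=seg(c,"thin_tube",2)
        if m is not None:
            ys,xs=np.nonzero(m);p=onz(S,np.c_[xs,ys],80);print(c,axis_ends(S,m,80),"x range",p[:,0].min().round(1),p[:,0].max().round(1))
cal=r.get_calibration("top");print(axis_ends(cal,seg("top","thick_tube_mid"),67.5))
```

```text
[ 565.4 -127.6  203.2] [-0.  -0.3  1.1] 0.6975462042835787
side (array([ 599.7, -129.2]), 22.9, 153.2, -0.0357) x range 523.1 676.3
wrist (array([ 598.1, -131.4]), 20.2, 145.6, -0.0684) x range 525.2 671.0
side (array([ 599.9, -129.7]), 23.1, 154.5, -0.0364) x range 522.7 677.3
wrist (array([ 597.7, -131.1]), 20.2, 145.6, -0.075) x range 525.0 670.4
(array([645.9,  36.8]), 30.0, 150.0, 0.0157)
```

The tube's middle is about 11.7 mm into the row (expected 11.5), it is in line, and the thick tube has not moved. I'll hand it in.

```bash
python3 -c "
from rig import r
print(r.sign_off())"
```

```text
the job is handed in; nothing more can be done
None
```

I handed the job in: the thin tube lies in the first three rings with its end against the fourth, pressed on at about 5 N, and the thick tube is still on its peg; `sign_off` returned no verdict.

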